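# Release the ratchet and draw back a test-cassette dispenser's pusher

### The job

The green test-cassette dispenser is nearly empty and must be refilled. Flip its orange-balled pawl lever right over, away from the toothed rack, so that the ratchet lets go, then slide its green pusher all the way back to the end stop nearest the robot, and leave the pawl released. Do not touch the blue dispenser.

Things in the scene. Friction and masses are not known exactly. Their poses are not given: they have to be found in the camera images.
- green_dispenser: White trough with green stripes, fixed; 272 mm long (own x), 106 wide (y), 34 high. Origin: centre of underside, on the table; z up; +x points away from the robot within 0.35 rad. In it slides the green pusher block, 100 x 70 mm, top 45 mm high, carrying a fin (see pusher) and a pawl with orange ball. Toothed rack 42 mm high on the +y wall; three white cassettes at the +x end.
- green_pusher (a joint): Slide of the green block along +x, m: 0 = back at the end stop nearest the robot, 0.13 = forward; starts 0.06 to 0.125. About 2 N friction, stays put. Pawl engaged: goes only forward, blocked backward within a 12 mm tooth. Push or pinch its upright green fin: 12 mm thick (x), 40 wide (y), 45 to 96 mm above the table, middle at dispenser x = -41 mm + slide, y = -8 mm.
- green_pawl (a joint): Angle, rad: 0 to 0.3 engaged, 1 released. Hinge along x at dispenser x = -111 mm + slide, y 18, z 60 mm. Ball (22 mm, on an 8 mm rod) 75 mm from the hinge: at y 47, z 129 mm at angle 0, over the top to y -24, z 122 at 1. Under 1 N on the ball toward -y swings it; past upright it falls to 1 and stays. The nose arm then rises to 85 mm on the +y side: push at ball height.
- blue_dispenser: Built exactly like the green dispenser (same sizes, origin and axes), with blue stripes, blue sliding block and fin and its own orange-balled pawl, at most 146 mm high. It stands beside the green one, on its left or right, and must not be touched.

How it is judged:
On the way, in this order (a step that is already met when the one before it is completed fails the run):
1. the green pawl is flipped over to released while the pusher is still forward (value of joint green_pawl above 0.8 rad and value of joint green_pusher above 0.04 m), for 0.2 s.
2. the green pusher is fully back (value of joint green_pusher below 0.01 m), for 0.2 s.
At the end, for the whole second after the job is handed in: The green pusher is at rest within 10 mm of its end stop nearest the robot and the green pawl stands released (angle above 0.8 rad) (value of joint green_pusher below 0.01 m and value of joint green_pawl above 0.8 rad and velocity of joint green_pusher between -0.01 and 0.01 m/s); the robot touches nothing.
It fails at once if the robot touches the blue dispenser (more than 1 N) (contact force between any of the fingers, the arm and blue_dispenser above 1 N).
It also fails if it takes over 48 s, if anything falls off the work surface, if the arm or the gripper's body presses on something with over 40 N, if the wrist force passes 120 N, or if a joint passes its speed limit or range.

### The arm

A 7-joint arm with a two-finger parallel gripper is mounted at the origin on the work surface. World frame = base frame: x ahead of the robot, y to its left, z up, the work surface at z = 0. Lengths are in m, angles in rad, forces in N, time in s.
With the tool pointing down it reaches from about 0.425 to 0.875 m from the base axis. Payload 8.4 kg.
Tool frame: the origin (TCP) lies on the mounting face of the last link; the fingertips stand 173 mm ahead of it and the grasp point (between the pads) lies bot.pinch_z ahead of it (bot.pinch_z is the distance from the TCP to the grasp point, in m); z points along the fingers, y is the direction in which the jaws open and shut (so a half turn about z gives the same grasp; the last joint's range is limited). The gripper opens to 85 mm and grips with 20 to 120 N. Pads are 22 mm wide; open, the fingers measure 114 mm over their backs; the gripper's body (76 mm by 85 mm) begins 54 mm behind the grasp point. The pads swing forward as they close: fully open they stand 13 mm farther back than shut.
Start: joints at [1.115, 0.333, 0.04, 1.465, -0.013, 1.343, -0.059], TCP at [0.227, -0.609, 0.405] pointing down, gripper open.
Joint ranges: [-2.58, 2.58], [-0.38, 2.09], [-1.3, 1.39], [0.25, 2.4], [-1.5, 4.64], [0.08, 2.09], [-2.65, 2.65]. Speed limits (rad/s): [2.22, 2.22, 2.79, 2.79, 3.14, 3.14, 3.14].

### API

Orientations are given as [roll, pitch, yaw] about the fixed x, y, z axes, in that order (R = Rz(yaw) Ry(pitch) Rx(roll)).
In Python, from cell import bot, eyes gives the robot as it stands.
- The arm moves only by the tool move_arm, never from a script. Its argument "series" is a list of rows, each a list of 7 numbers: the turn, a rotation vector about the tool's x, y, z in degrees, then the shift along the tool's x, y, z in m, then the opening in per cent of the stroke, from 0 (shut) to 100 (fully open). A call has 1 to 20 rows; each row shifts and turns the commanded pose from where the row before left it, along the tool's axes as they then stand; what a row does not reach is not made up. A row lasts 1/12 s, in which the tool goes at most 41.7 mm and 7.16 degrees, less where a joint would pass 70% of its speed; a pose out of reach is approached as far as the arm can. A call is refused whole if a number of a shift passes 0.0417 or a number of a turn 7.16, either way. A call with a gripper value outside its range is refused whole. The fingers move at their own pace and stop on an object; "newtons" is the grip in N (left out, the last holds). Time passes only in rows, so rows that do not move let the fingers close. It gives the time, the measured TCP pose, the force and the opening at its end, in the units of the state.
- bot.sense(): the state, without advancing time (a new reading comes with each control period).
- eyes.read_camera(name): name is "scene" or "side" or "wrist"; returns a dict with "color" (384x512x3 uint8, red, green, blue), "z_map" (384x512 float32, m along the optical axis (not along the pixel's ray), 0 where there is no reading), "mtx" (3x3 intrinsics, pixels), "extrinsics" (4x4, takes a point from world to camera coordinates); the wrist camera has in their place "hand_eye" (4x4, takes a point from camera to tool coordinates, whose origin is the TCP and whose axes are the flange's). Camera axes: x right, y down, z forward; pixel columns grow to the right and rows downward; lengths in m; the calibration is good to about 2 mm. The wrist camera is an equidistant fisheye: a pixel r from the principal point sees the ray r / f radians off the axis. A picture is of the moment at which its call begins: read the wrist's pose just before it.
- bot.job_done(): hands the job in, once; it reports no verdict.
The state is a dict: "clock": time; "q": joint angles; "joint_vel": joint speeds; "effort": joint torques, N m; "tcp_pos": TCP position; "ee_rot": TCP orientation; "force": force on the tool from outside, world axes, zero at the start; "wrist_torque": the same for the moment, N m; "gripper_width": opening from 0.0 (shut) to 1.0 (fully open).
Only numpy, scipy, OpenCV 4.12 (cv2) and the standard library are available. Lean on these libraries where they do the work, as an engineer would, in place of code of your own. Each camera call takes 0.05 s, during which the arm holds its last target.

## Working session

There is one attempt and no reset: what is moved stays moved. The work goes in short steps, Python scripts to look and compute and a tool call to move; the robot and the scene stay as the last step left them, time stands still between calls to the robot, and variables do not carry over. Pictures are saved under pics/ and viewed, and the job is handed in when it is done.

Besides the shell and the picture viewer there is one more tool, called after "Call:" as name(argument=value, ...) on one line, values as JSON. move_arm: Moves the arm, as the interface text tells. Its arguments: {"type":"object","properties":{"series":{"type":"array"},"newtons":{"type":"number"}},"required":["series"]}

```bash
ls; mkdir -p pics
python3 - <<'E'
from cell import bot, eyes
import cv2, numpy as np
print(bot.sense(), bot.pinch_z)
for n in ("scene","side"):
    c=eyes.read_camera(n); cv2.imwrite(f"pics/{n}0.png",c["color"][:,:,::-1]); np.savez(f"{n}0.npz",**c)
    E=np.array(c["extrinsics"]); print(n,c["mtx"],-E[:3,:3].T@E[:3,3])
E
```

```text
pics
{'clock': 0.0, 'q': array([ 1.11481738,  0.333928  ,  0.0398728 ,  1.46629332, -0.01339957,
        1.34331103, -0.05852339]), 'joint_vel': array([ 2.37913200e-03,  8.28089010e-04,  7.71453834e-04,  1.34022927e-03,
       -1.86214561e-04,  9.94432602e-05, -3.18273326e-04]), 'effort': array([ 1.66907867e-03, -6.58562922e+01,  1.36604290e+00, -4.05549181e+01,
        1.68593304e-02,  1.29278022e-02,  5.13401255e-05]), 'tcp_pos': array([ 0.22694514, -0.60890037,  0.40379918]), 'ee_rot': array([-3.13992282e+00,  1.14087009e-04,  3.56739175e-01]), 'force': array([-0.68261528,  0.36807002,  0.23979187]), 'wrist_torque': array([ 0.03584019, -0.02019172,  0.01261217]), 'gripper_width': 0.9976471599907472} 0.1547
scene [[360.12414988   0.         256.60230909]
 [  0.         360.12414988 189.26341252]
 [  0.           0.           1.        ]] [ 0.8023549  -0.39851875  0.4926155 ]
side [[379.37761884   0.         250.39412474]
 [  0.         379.37761884 190.72479092]
 [  0.           0.           1.        ]] [0.4254157  0.39374612 0.55957168]
```

View pics/scene0.png

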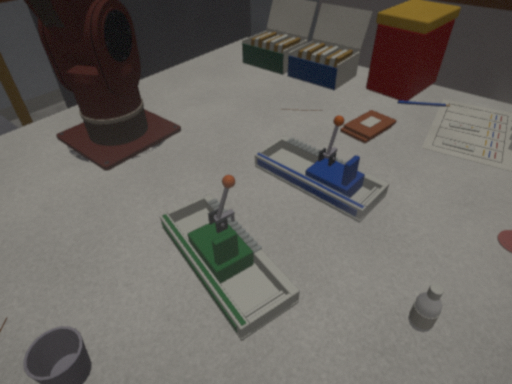

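View pics/side0.png

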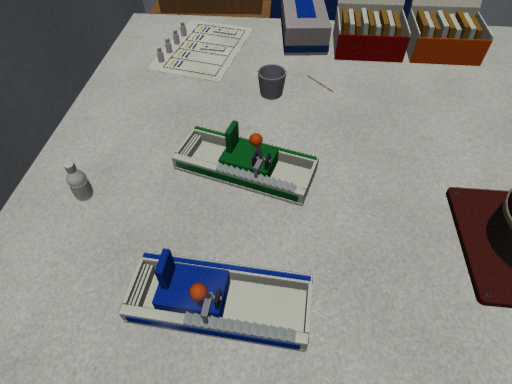

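The scene view shows the green dispenser around (225,260) with its ball at (229,181) and fin at (225,240). In the side view it is around (245,160), with the ball at (256,140). The blue dispenser is on its left (+y).

```bash
cat > h.py <<'E'
import numpy as np, cv2
def cloud(c):
    K=np.array(c["mtx"]);E=np.array(c["extrinsics"]);z=c["z_map"]
    v,u=np.mgrid[:z.shape[0],:z.shape[1]]
    P=np.stack([(u-K[0,2])/K[0,0]*z,(v-K[1,2])/K[1,1]*z,z],-1)
    W=(P-E[:3,3])@E[:3,:3]; W[z<=0]=np.nan
    return W
def ray(c,u,v):
    K=np.array(c["mtx"]);E=np.array(c["extrinsics"])
    d=E[:3,:3].T@np.array([(u-K[0,2])/K[0,0],(v-K[1,2])/K[1,1],1]); return -E[:3,:3].T@E[:3,3],d/np.linalg.norm(d)
def tri(r1,r2):
    A=[];b=[]
    M=np.zeros((3,3));t=np.zeros(3)
    for o,d in (r1,r2):
        Q=np.eye(3)-np.outer(d,d);M+=Q;t+=Q@o
    p=np.linalg.solve(M,t); return p,[np.linalg.norm((np.eye(3)-np.outer(d,d))@(p-o)) for o,d in (r1,r2)]
def balls(c):
    h=cv2.cvtColor(c["color"],cv2.COLOR_RGB2HSV)
    m=cv2.inRange(h,(3,170,120),(14,255,255))
    n,l,s,ce=cv2.connectedComponentsWithStats(m)
    return [(ce[i].round(1),s[i,4]) for i in range(1,n) if 40<s[i,4]<600]
E
python3 - <<'E'
from h import *
from scipy import ndimage
for n in ("scene","side"):
    c=dict(np.load(f"{n}0.npz")); W=cloud(c); print(n,balls(c))
    h=cv2.cvtColor(c["color"],cv2.COLOR_RGB2HSV)
    g=cv2.inRange(h,(45,100,30),(80,255,255))>0
    b=cv2.inRange(h,(108,120,30),(125,255,255))>0
    for nm,m in (("g",g),("b",b)):
        P=W[m&(W[...,2]>0.005)&(W[...,2]<.11)]; print(nm,len(P),np.nanmedian(P,0))
        cen=np.nanmedian(P,0)
        near=(np.hypot(W[...,0]-cen[0],W[...,1]-cen[1])<.25)
        S=near&(W[...,2]>.022)&(W[...,2]<.05)
        l,k=ndimage.label(ndimage.binary_dilation(S,iterations=1)); big=np.argmax(ndimage.sum(S,l,range(1,k+1)))+1
        Q=W[S&(l==big)][:,:2].astype(np.float32)
        r=cv2.minAreaRect(Q); print("rect",r,len(Q))
        F=W[m&(W[...,2]>.06)&(W[...,2]<.11)]; print("fin",np.nanmean(F,0),np.nanmin(F,0),np.nanmax(F,0),len(F))
a=dict(np.load("scene0.npz"));s=dict(np.load("side0.npz"))
for p in balls(a):
  for q in balls(s):
    x=tri(ray(a,*p[0]),ray(s,*q[0])); 
    if max(x[1])<.01: print(p,q,x)
W=cloud(a);print("table z",np.nanmedian(W[300:340,120:200,2]))
E
```

```text
scene []
g 1143 [ 0.49709407 -0.15103834  0.0441644 ]
rect ((0.5033518671989441, -0.13874410092830658), (0.1081545501947403, 0.27403172850608826), 74.5777359008789) 5551
fin [ 0.52557255 -0.14878829  0.09445643] [ 0.08635967 -0.17247165  0.06305987] [0.53791802 0.56688666 0.09721053] 117
b 1726 [0.52373789 0.15098796 0.0437026 ]
rect ((0.5084971785545349, 0.14959663152694702), (0.11059493571519852, 0.27321892976760864), 86.76023864746094) 3260
fin [0.4393349  0.30822752 0.07830865] [0.1403413  0.116361   0.06011647] [0.59152604 0.56938376 0.09692402] 190
side [(array([255.5, 137.9]), np.int32(80)), (array([197. , 290.6]), np.int32(180))]
g 2231 [ 0.50755052 -0.11979861  0.0446176 ]
rect ((0.5041281580924988, -0.13464292883872986), (0.11086957901716232, 0.27279040217399597), 74.37212371826172) 3912
fin [ 0.52558437 -0.14166986  0.08333518] [ 0.45225195 -0.16711166  0.06004834] [ 0.53916888 -0.08724038  0.10542534] 267
b 4884 [0.5398559  0.14646369 0.04537327]
rect ((0.5092397928237915, 0.15356162190437317), (0.10885950177907944, 0.27279940247535706), 86.73267364501953) 8069
fin [ 0.50920592 -0.18368783  0.08463759] [ 0.37151696 -0.73954787  0.06006434] [0.59163438 0.19066601 0.09932855] 784
table z -0.0008439327889688305
```

```bash
cat >> h.py <<'E'
G=np.array([.5037,-.1365]);YAW=np.radians(-15.5)
R2=np.array([[np.cos(YAW),-np.sin(YAW)],[np.sin(YAW),np.cos(YAW)]])
def d2w(x,y): return G+R2@np.array([x,y])
def w2d(p): return (np.asarray(p)[...,:2]-G)@R2
def balls(c):
    h=cv2.cvtColor(c["color"],cv2.COLOR_RGB2HSV)
    m=cv2.inRange(h,(0,150,100),(16,255,255))
    n,l,s,ce=cv2.connectedComponentsWithStats(m)
    return [((s[i,0]+s[i,2]/2-.5,s[i,1]+s[i,3]/2-.5),s[i,4],s[i,2:4]) for i in range(1,n) if 40<s[i,4]<600 and .6<s[i,2]/s[i,3]<1.6]
E
python3 - <<'E'
from h import *
a=dict(np.load("scene0.npz"));s=dict(np.load("side0.npz"))
print(balls(a),balls(s))
for p in balls(a):
  for q in balls(s):
    x=tri(ray(a,*p[0]),ray(s,*q[0])); 
    if max(x[1])<.015: print(p[0],q[0],x,"disp",w2d(x[0]))
for c in (a,s):
    W=cloud(c);h=cv2.cvtColor(c["color"],cv2.COLOR_RGB2HSV)
    g=cv2.inRange(h,(45,100,20),(80,255,255))>0
    P=W[g]; D=w2d(P); k=(abs(D[:,0])<.13)&(abs(D[:,1])<.05)
    for lo,hi in ((.041,.05),(.06,.09),(.09,.1)):
        kk=k&(P[:,2]>lo)&(P[:,2]<hi); print(lo,kk.sum(),np.percentile(D[kk],[3,50,97],axis=0).round(4).tolist())
    D=w2d(W); kk=(abs(D[...,0])<.14)&(abs(D[...,1])<.06)&(W[...,2]>.105)&(W[...,2]<.15); print("ball pts",kk.sum(),np.median(D[kk],axis=0),W[kk][:,2].max())
E
```

```text
[] [((np.float64(255.5), np.float64(138.5)), np.int32(96), array([12, 10], dtype=int32)), ((np.float64(197.5), np.float64(291.0)), np.int32(219), array([16, 17], dtype=int32))]
0.041 871 [[-0.0492, -0.0333], [-0.0142, -0.0139], [0.0401, 0.0283]]
0.06 2 [[0.0269, -0.0295], [0.0275, -0.0294], [0.0281, -0.0294]]
0.09 114 [[0.025, -0.0269], [0.03, -0.0108], [0.0341, 0.0064]]
ball pts 188 [-0.03685773  0.03855791] 0.14118943885860857
0.041 919 [[-0.0571, -0.0304], [-0.0033, 0.01], [0.035, 0.0354]]
0.06 163 [[-0.0515, -0.0197], [0.0231, 0.0087], [0.0326, 0.0141]]
0.09 105 [[0.0225, -0.0226], [0.0264, -0.0019], [0.0325, 0.0135]]
ball pts 145 [-0.04353462  0.05041857] 0.14194491675080964
```

Call:
move_arm(series=[[0, 0, -6.75, 0, 0, 0, 0], [0, 0, -6.75, 0, 0, 0, 0], [0, 0, -6.75, 0, 0, 0, 0], [0, 0, -6.75, 0, 0, 0, 0], [0, 0, -6.75, 0, 0, 0, 0], [0, 0, -6.75, 0, 0, 0, 0], [0, 0, -6.75, 0, 0, 0, 0], [0, 0, -6.75, 0, 0, 0, 0], [0, 0, 0, 0, 0, 0, 0], [0, 0, 0, 0, 0, 0, 0]], newtons=20)

```text
clock: 0.93
tcp_pos: [0.2268, -0.609, 0.4043]
ee_rot: [-3.141, -0.001, 1.295]
force: [-0.8, 0.4, -0.4]
gripper_width: -0.003
```

Call:
move_arm(series=[[0, 0, 0, 0.0393, 0.0062, 0, 0], [0, 0, 0, 0.0393, 0.0062, 0, 0], [0, 0, 0, 0.0393, 0.0062, 0, 0], [0, 0, 0, 0.0393, 0.0062, 0, 0], [0, 0, 0, 0.0393, 0.0062, 0, 0], [0, 0, 0, 0.0393, 0.0062, 0, 0], [0, 0, 0, 0.0393, 0.0062, 0, 0], [0, 0, 0, 0.0393, 0.0062, 0, 0], [0, 0, 0, 0.0393, 0.0062, 0, 0], [0, 0, 0, 0.0393, 0.0062, 0, 0], [0, 0, 0, 0.0393, 0.0062, 0, 0], [0, 0, 0, 0.0393, 0.0062, 0, 0], [0, 0, 0, 0.0393, 0.0062, 0, 0], [0, 0, 0, 0.0393, 0.0062, 0, 0], [0, 0, 0, 0.0393, 0.0062, 0, 0], [0, 0, 0, 0.0393, 0.0062, 0, 0], [0, 0, 0, 0, 0, 0, 0], [0, 0, 0, 0, 0, 0, 0], [0, 0, 0, 0, 0, 0, 0], [0, 0, 0, 0, 0, 0, 0]])

```text
clock: 2.6
tcp_pos: [0.4909, -0.0312, 0.4046]
ee_rot: [-3.141, 0.0, 1.296]
force: [-0.8, -0.5, 0.8]
gripper_width: -0.002
```

Run:
```python
from cell import bot, eyes
from h import *
s=bot.sense(); print(s["clock"],s["tcp_pos"],s["ee_rot"],s["q"],s["force"],s["gripper_width"],"disp",w2d(s["tcp_pos"]))
```

```text
2.6 [ 0.49093731 -0.03117177  0.4045587 ] [-3.14119006e+00  4.71635498e-04  1.29553320e+00] [ 0.61343103  0.05015151 -0.65338017  1.81026651  0.03203771  1.29215662
 -0.32343611] [-0.82455363 -0.52122426  0.76841769] -0.0024339692306106207 disp [-0.04044627  0.0980868 ]
```

Call:
move_arm(series=[[0, 0, 0, 0, 0, 0.0288, 0], [0, 0, 0, 0, 0, 0.0288, 0], [0, 0, 0, 0, 0, 0.0288, 0], [0, 0, 0, 0, 0, 0.0288, 0], [0, 0, 0, 0, 0, 0, 0], [0, 0, 0, 0, 0, 0, 0]])

```text
clock: 3.1
tcp_pos: [0.4906, -0.031, 0.289]
ee_rot: [-3.139, 0.0, 1.297]
force: [-0.1, 0.7, 0.4]
gripper_width: -0.002
```

Run:
```python
from cell import bot, eyes
from h import *
s=bot.sense(); print(s["clock"],s["tcp_pos"],s["force"],"disp",w2d(s["tcp_pos"]))
c=[eyes.read_camera(n)["color"][:,:,::-1] for n in ("scene","side")]
cv2.imwrite("pics/b.png",np.hstack([cv2.resize(x[60:320,100:400],None,fx=1.33,fy=1.33) for x in c]))
```

```text
3.1 [ 0.49061513 -0.03100137  0.2890346 ] [-0.1181957   0.74246267  0.36847986] disp [-0.04080226  0.09816491]
```

View pics/b.png

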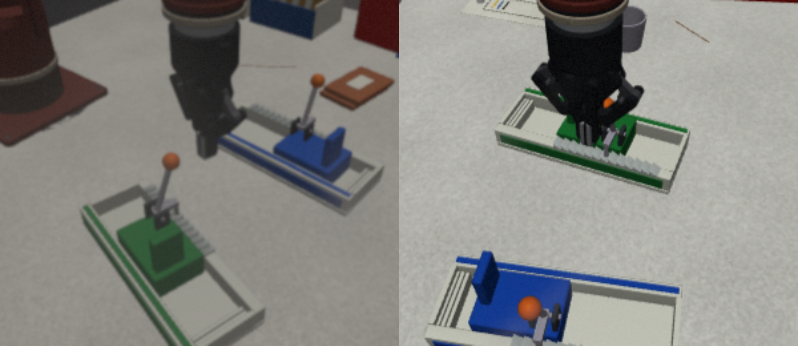

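The fingers are at (585,130) in the right-hand view, on the +y side of the ball (608,104) and well clear of blue. Next I sweep toward -y.

Call:
move_arm(series=[[0, 0, 0, -0.008, 0, 0, 0], [0, 0, 0, -0.008, 0, 0, 0], [0, 0, 0, -0.008, 0, 0, 0], [0, 0, 0, -0.008, 0, 0, 0], [0, 0, 0, -0.008, 0, 0, 0], [0, 0, 0, -0.008, 0, 0, 0], [0, 0, 0, -0.008, 0, 0, 0], [0, 0, 0, -0.008, 0, 0, 0], [0, 0, 0, -0.008, 0, 0, 0], [0, 0, 0, -0.008, 0, 0, 0], [0, 0, 0, 0, 0, 0, 0], [0, 0, 0, 0, 0, 0, 0], [0, 0, 0, 0, 0, 0, 0]])

```text
clock: 4.28
tcp_pos: [0.4699, -0.1067, 0.2895]
ee_rot: [3.142, -0.0, 1.299]
force: [0.8, 0.4, 0.7]
gripper_width: 0.001
```

Run:
```python
from cell import bot, eyes
from h import *
s=bot.sense(); print(s["clock"],s["tcp_pos"],s["force"],"disp",w2d(s["tcp_pos"]))
c=[eyes.read_camera(n)["color"][:,:,::-1] for n in ("scene","side")]
cv2.imwrite("pics/c.png",np.hstack([cv2.resize(x[60:320,100:400],None,fx=1.33,fy=1.33) for x in c]))
```

```text
4.2833 [ 0.46985692 -0.10668038  0.28954607] [0.82735718 0.35730048 0.71244037] disp [-0.04058117  0.01969093]
```

View pics/c.png

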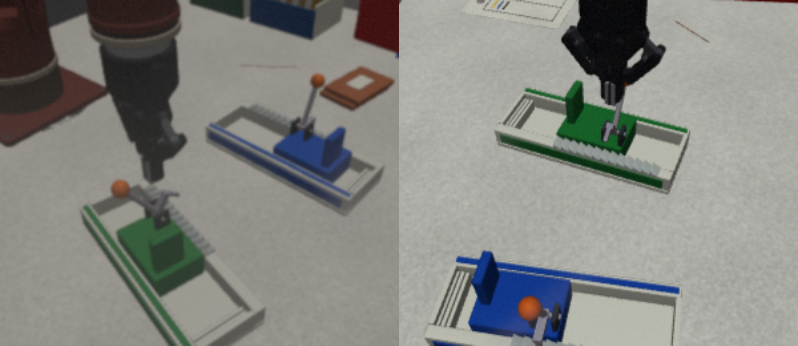

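The ball in the left view has moved to (120,188), on the -y side, so the pawl is released. I raise, pass over the fin and come down in front of it.

Call:
move_arm(series=[[0, 0, 0, 0, 0, -0.015, 0], [0, 0, 0, 0, 0, -0.015, 0], [0, 0, 0, 0, 0.0222, 0, 0], [0, 0, 0, 0, 0.0222, 0, 0], [0, 0, 0, 0, 0.0222, 0, 0], [0, 0, 0, -0.014, 0.0222, 0, 0], [0, 0, 0, -0.014, 0.0222, 0, 0], [0, 0, 0, 0, 0, 0, 0], [0, 0, 0, 0, 0, 0, 0], [0, 0, 0, 0, 0, 0.02, 0], [0, 0, 0, 0, 0, 0.02, 0], [0, 0, 0, 0, 0, 0.02, 0], [0, 0, 0, 0, 0, 0.02, 0], [0, 0, 0, 0, 0, 0, 0], [0, 0, 0, 0, 0, 0, 0]])

```text
clock: 5.63
tcp_pos: [0.5686, -0.1627, 0.2392]
ee_rot: [-3.139, -0.0, 1.3]
force: [-0.2, 0.2, 0.7]
gripper_width: 0.003
```

Run:
```python
from cell import bot, eyes
from h import *
s=bot.sense(); print(s["clock"],s["tcp_pos"],s["force"],"disp",w2d(s["tcp_pos"]))
c=[eyes.read_camera(n)["color"][:,:,::-1] for n in ("scene","side")]
cv2.imwrite("pics/d.png",np.hstack([cv2.resize(x[60:320,100:400],None,fx=1.33,fy=1.33) for x in c]))
```

```text
5.6333 [ 0.56864044 -0.16269481  0.23916205] [-0.23757408  0.17281573  0.67540067] disp [ 0.06957885 -0.00788753]
```

View pics/d.png

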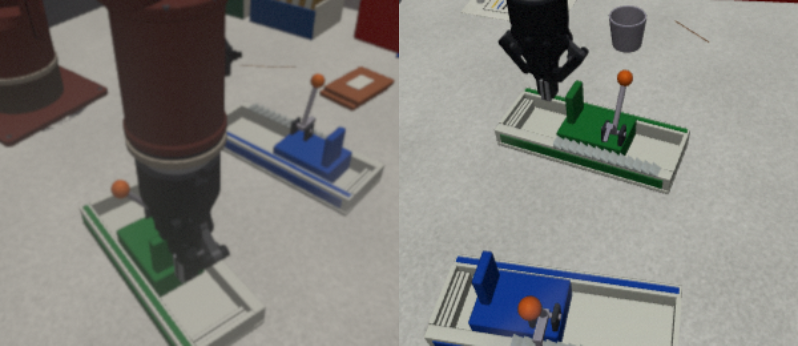

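The fingers are in front of the fin, and the ball at (120,188) still shows the pawl released. Now I push back toward the robot.

Call:
move_arm(series=[[0, 0, 0, 0, -0.008, 0, 0], [0, 0, 0, 0, -0.008, 0, 0], [0, 0, 0, 0, -0.008, 0, 0], [0, 0, 0, 0, -0.008, 0, 0], [0, 0, 0, 0, -0.008, 0, 0], [0, 0, 0, 0, -0.008, 0, 0], [0, 0, 0, 0, -0.008, 0, 0], [0, 0, 0, 0, -0.008, 0, 0], [0, 0, 0, 0, -0.008, 0, 0], [0, 0, 0, 0, -0.006, 0, 0], [0, 0, 0, 0, -0.004, 0, 0], [0, 0, 0, 0, 0, 0, 0], [0, 0, 0, 0, 0, 0, 0], [0, 0, 0, 0, 0, 0, 0]])

```text
clock: 6.9
tcp_pos: [0.49, -0.1417, 0.2392]
ee_rot: [-3.141, -0.0, 1.299]
force: [0.5, -0.4, 0.5]
gripper_width: -0.0
```

Run:
```python
from cell import bot, eyes
from h import *
s=bot.sense(); print(s["clock"],s["tcp_pos"],s["force"],"disp",w2d(s["tcp_pos"]))
cs=[eyes.read_camera(n) for n in ("scene","side")]
c=[x["color"][:,:,::-1] for x in cs]
cv2.imwrite("pics/e.png",np.hstack([cv2.resize(x[60:320,100:400],None,fx=1.33,fy=1.33) for x in c]))
for c in cs:
    W=cloud(c);h=cv2.cvtColor(c["color"],cv2.COLOR_RGB2HSV)
    g=cv2.inRange(h,(45,100,20),(80,255,255))>0
    P=W[g]; D=w2d(P); k=(abs(D[:,0])<.14)&(abs(D[:,1])<.05)
    for lo,hi in ((.041,.05),(.09,.1)):
        kk=k&(P[:,2]>lo)&(P[:,2]<hi)
        if kk.sum()>4: print(lo,kk.sum(),np.percentile(D[kk],[3,50,97],axis=0).round(4).tolist())
```

```text
6.9 [ 0.49004056 -0.14173333  0.23921671] [ 0.4502901  -0.43008049  0.50408935] disp [-0.0117641  -0.00869332]
0.041 547 [[-0.1117, -0.0338], [-0.0763, -0.0205], [-0.0213, 0.027]]
0.09 26 [[-0.0355, -0.0279], [-0.0314, -0.024], [-0.0262, -0.0204]]
0.041 1044 [[-0.1177, -0.0305], [-0.066, 0.011], [-0.025, 0.0356]]
0.09 92 [[-0.0385, -0.0172], [-0.0344, 0.0002], [-0.0279, 0.0128]]
```

View pics/e.png

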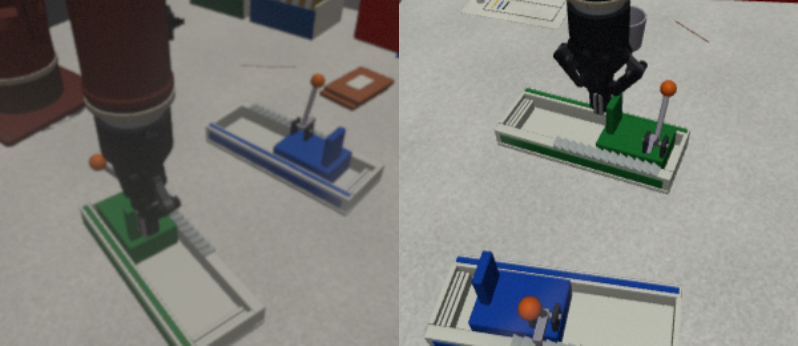

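The fin has followed and slide is now about 8 mm. I continue gently until the stop is felt.

Call:
move_arm(series=[[0, 0, 0, 0, -0.002, 0, 0], [0, 0, 0, 0, -0.002, 0, 0], [0, 0, 0, 0, -0.002, 0, 0], [0, 0, 0, 0, 0, 0, 0], [0, 0, 0, 0, 0, 0, 0]])

```text
clock: 7.42
tcp_pos: [0.4842, -0.1401, 0.2395]
ee_rot: [-3.141, 0.0, 1.299]
force: [-0.5, -0.2, -0.5]
gripper_width: 0.003
```

Call:
move_arm(series=[[0, 0, 0, 0, -0.001, 0, 0], [0, 0, 0, 0, -0.001, 0, 0], [0, 0, 0, 0, 0, 0, 0], [0, 0, 0, 0, 0, 0, 0]])

```text
clock: 7.75
tcp_pos: [0.4825, -0.1396, 0.2396]
ee_rot: [3.142, 0.0, 1.299]
force: [1.2, -0.7, -0.6]
gripper_width: -0.002
```

```bash
cat > m.py <<'E'
from cell import bot, eyes
from h import *
import sys
s=bot.sense(); print(s["clock"],s["tcp_pos"],s["force"],"disp",w2d(s["tcp_pos"]))
cs=[eyes.read_camera(n) for n in ("scene","side")]
c=[x["color"][:,:,::-1] for x in cs]
cv2.imwrite(f"pics/{sys.argv[1]}.png",np.hstack([cv2.resize(x[60:320,100:400],None,fx=1.33,fy=1.33) for x in c]))
for c in cs:
    W=cloud(c);h=cv2.cvtColor(c["color"],cv2.COLOR_RGB2HSV)
    g=cv2.inRange(h,(45,100,20),(80,255,255))>0
    P=W[g]; D=w2d(P); k=(abs(D[:,0])<.14)&(abs(D[:,1])<.05)
    for lo,hi in ((.041,.05),(.09,.1)):
        kk=k&(P[:,2]>lo)&(P[:,2]<hi)
        if kk.sum()>4: print(lo,kk.sum(),np.percentile(D[kk],[3,50,97],axis=0).round(4).tolist())
    D=w2d(W); kk=(abs(D[...,0]+.111)<.03)&(abs(D[...,1])<.08)&(W[...,2]>.1)&(W[...,2]<.15)
    if kk.sum(): print("ball pts",kk.sum(),np.median(D[kk],axis=0),np.median(W[kk][:,2]))
E
python3 m.py f
```

```text
7.75 [ 0.4824653  -0.13956833  0.23957375] [ 1.203089   -0.7093272  -0.56308771] disp [-0.01964243 -0.00863147]
0.041 538 [[-0.1173, -0.0335], [-0.0805, -0.0201], [-0.0275, 0.0269]]
0.09 27 [[-0.0438, -0.0277], [-0.037, -0.0237], [-0.0332, -0.0194]]
ball pts 166 [-0.10340176 -0.02663911] 0.12456236406934038
0.041 1050 [[-0.1241, -0.0303], [-0.0727, 0.0105], [-0.0315, 0.0355]]
0.09 96 [[-0.045, -0.0153], [-0.0405, 0.0008], [-0.0336, 0.0126]]
ball pts 173 [-0.10951255 -0.01635922] 0.12497156335141028
```

Call:
move_arm(series=[[0, 0, 0, 0, -0.001, 0, 0], [0, 0, 0, 0, -0.001, 0, 0], [0, 0, 0, 0, 0, 0, 0], [0, 0, 0, 0, 0, 0, 0]])

```text
clock: 8.18
tcp_pos: [0.4805, -0.139, 0.2395]
ee_rot: [-3.141, 0.0, 1.299]
force: [0.7, -1.0, -0.6]
gripper_width: 0.0
```

Call:
move_arm(series=[[0, 0, 0, 0, -0.001, 0, 0], [0, 0, 0, 0, -0.001, 0, 0], [0, 0, 0, 0, 0, 0, 0], [0, 0, 0, 0, 0, 0, 0]])

```text
clock: 8.52
tcp_pos: [0.4795, -0.1388, 0.2398]
ee_rot: [3.139, -0.0, 1.299]
force: [7.7, -2.3, -4.8]
gripper_width: -0.004
```

The end stop shows as 8 N. Backing off, then raising.

Call:
move_arm(series=[[0, 0, 0, 0, 0.004, 0, 0], [0, 0, 0, 0, 0.008, 0, 0], [0, 0, 0, 0, 0.01, 0, 0], [0, 0, 0, 0, 0.01, 0, 0], [0, 0, 0, 0, 0, 0, 0], [0, 0, 0, 0, 0, -0.03, 0], [0, 0, 0, 0, 0, -0.03, 0], [0, 0, 0, 0, 0, -0.03, 0], [0, 0, 0, 0, 0, -0.03, 0], [0, 0, 0, -0.04, 0, 0, 0], [0, 0, 0, -0.04, 0, 0, 0], [0, 0, 0, -0.04, 0, 0, 0], [0, 0, 0, -0.04, 0, 0, 0], [0, 0, 0, -0.04, 0, 0, 0], [0, 0, 0, 0, 0, 0, 0], [0, 0, 0, 0, 0, 0, 0], [0, 0, 0, 0, 0, 0, 0]])

```text
clock: 9.93
tcp_pos: [0.4561, -0.3394, 0.3592]
ee_rot: [-3.141, -0.001, 1.299]
force: [0.2, 0.7, -0.9]
gripper_width: 0.0
```

```bash
python3 m.py g
```

```text
9.9333 [ 0.45605923 -0.33935826  0.35917903] [ 0.20740811  0.72185779 -0.93463082] disp [ 0.00830341 -0.20821184]
0.041 519 [[-0.1183, -0.0331], [-0.0759, -0.0169], [-0.0302, 0.0282]]
0.09 59 [[-0.0443, -0.0252], [-0.0403, -0.0109], [-0.0357, 0.0053]]
ball pts 170 [-0.10583509 -0.02599842] 0.12426621472749935
0.041 1062 [[-0.1266, -0.0305], [-0.0751, 0.011], [-0.0341, 0.0356]]
0.09 103 [[-0.0473, -0.0214], [-0.0432, -0.0017], [-0.037, 0.0123]]
ball pts 172 [-0.1122825  -0.01596928] 0.12557312229338888
```

View pics/g.png

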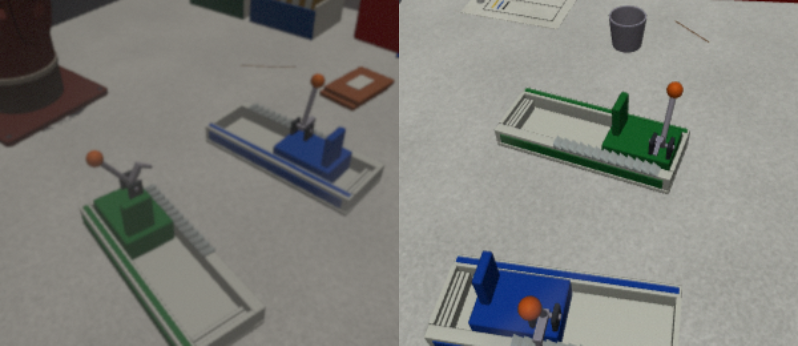

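The fin is at x ≈ -41.7 mm, so slide is about 0. The ball is at y ≈ -21 mm, z ≈ 124 mm, so the pawl is released, and the arm is clear.

```bash
python3 -c "
from cell import bot
print(bot.job_done())"
```

```text
the job is handed in; nothing more can be done
None
```

The green dispenser is ready to refill: its pawl is flipped over to released, and the pusher is back at the end stop nearest the robot. I handed the job in at about 10 s on the robot's clock.

I swept the ball over with the closed fingers while the pusher was still about 70 mm forward. I then pushed the fin back until the end stop showed as about 8 N, backed off and moved the arm clear.

The last camera check put the fin at dispenser x ≈ -41.7 mm, which means a slide of about 0. The ball was at y ≈ -21 mm, z ≈ 124 mm, close to the released position of -24 and 122 mm. The two cameras differed by about 3 mm on the fin and 10 mm on the ball's y, since each sees a different side; I used their mean. The blue dispenser was not approached, and no check failed.

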